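Move the sockets to the other rack in reverse order

ROBOT

A 6-joint arm with a two-finger parallel gripper is mounted at the origin on a cart in front of the work surface, level with it; the furniture and walls round the work are solid. World frame = base frame: x ahead of the robot, y to its left, z up, the work surface at z = 0. Lengths are in mm, angles in degrees, forces in N, time in s.
With the tool pointing down it reaches from about 325 to 925 mm from the base axis. Payload 3.1 kg.
Tool frame: the origin (TCP) lies at the very end of the fingers, on their centre line; the grasp point (between the pads) lies grasp_offset behind it (grasp_offset is the distance from the TCP to the grasp point, in mm); z points along the fingers, y is the line along which they close (so a half turn about z gives the same grasp; the last joint's range is limited). The gripper opens to 85 mm and grips with 20 to 120 N. Pads are 22 mm wide; open, the fingers measure 114 mm over their backs; the gripper's body (76 mm by 85 mm) begins 54 mm behind the grasp point. The pads swing forward as they close: fully open they stand 13 mm farther back than shut.
Start: joints at [-80.627, 12.427, 92.441, -0, 75.132, -6.429], TCP at [170.219, -601.386, 231.3] pointing down, gripper open.
Joint ranges: [-157.48, 157.48], [-44.54, 120.13], [17.64, 146.25], [-64.5, 244.5], [7.68, 150.69], [-147.95, 147.95]. Speed limits (degrees/s): [159.86, 159.86, 180, 180, 180, 180].

INTERFACE

Orientations are given as [roll, pitch, yaw] about the fixed x, y, z axes, in that order (R = Rz(yaw) Ry(pitch) Rx(roll)).
In Python, from station import * gives the robot as it stands. Calls block until the motion is done:
- goto(position, orientation): joint-space move of the TCP to a pose.
- move_l(position, attitude=None, speed=150): straight line of the TCP; attitude=None keeps the orientation; speed is the mean speed in mm/s.
- move_j(angles): joint-space move.
- grip(opening, squeeze=None): finger opening in mm; squeeze is the grip in N (None keeps the last); returns when the fingers have stopped.
- wait(seconds).
- solve_ik(position, orientation): joint angles nearest the present ones, or None.
- get_obs(): the state.
- get_image(name): name is "side" or "top"; returns the picture (420x560x3 uint8, red, green, blue); there is no depth.
- get_calibration(name): a dict with "fx", "fy", "cx", "cy" (pixels), "R" (3x3) and "t" (3): a world point X has camera coordinates R X + t. Camera axes: x right, y down, z forward; pixel columns grow to the right and rows downward; lengths in mm; the calibration is good to about 2 mm. A picture is of the moment at which its call begins. get_calibration takes no time and is no camera call.
A pose or a line that the arm cannot do raises Unreachable and nothing moves.
- sign_off(): hands the job in; it is judged then, once.
Trained networks look in the newest picture that a camera, given by its name, has taken for a name from the list of things; names that differ only in an ending like _2 or _b are one class to them, and where a whole thing is asked for, a point or a joint stands for the part that bears it (a point fixed in the world has none). Each returns a list of dicts, best first, with "score" (0 to 1); they miss things now and then, are a little off and sometimes report something else, mostly with a low value. They report only what shows in the picture. A call takes as long as a camera call. They do not tell look-alikes from the thing itself.
- spot_in(name, camera): "extent" ([centre column, centre row, width, height] in pixels, round what is visible of it).
- regions_of(name, camera): "region" (420x560 bool, what is visible of it) and "extent" ([centre column, centre row, width, height] in pixels, round what is visible of it).
The state is a dict: "t": time; "joint_pos": joint angles; "qvel": joint speeds; "effort": joint torques, N m; "tcp_pos": TCP position; "ee_rot": TCP orientation; "wrist_force": force on the tool from outside, world axes, zero at the start; "moment": the same for the moment, N m; "grip_width": finger opening in mm; "grip_force": force on a finger pad.
Only numpy, scipy, OpenCV 4.12 (cv2) and the standard library are available. Lean on these libraries where they do the work, as an engineer would, in place of code of your own. Each camera call takes 0.05 s, during which the arm holds its last target. There are 200 camera calls.

TASK

The four sockets on the wooden rack stand in the order they were used to take a pump apart; putting it together needs them the other way round. Move all four onto the posts of the empty metal rack in reverse order, counted from the wire loop of each rack: the socket nearest the loop on the wooden rack goes on the post farthest from the loop on the metal rack, and so on. Leave each one upright, fully down on its post.

Things in the scene. Friction and masses are not known exactly. Their poses are not given: they have to be found in the camera images.
- wooden_rack: Fixed brown wooden board, 264 x 72 x 18 mm, long side along its x. Origin: centre of its underside, on the bench; z up. A flat dark wire loop sticks out 45 mm at its -x end. Four posts on its centre line at x = -90, -30, +30, +90 mm each rising from its own foot plate, carry the sockets at the start; the sockets stand on the plates, at z = 21 mm. A vise under 0.2 m high stands between the racks.
- steel_rack: Fixed bare metal rack, 264 x 72 mm, long side along its x; thin rims 22 mm high along both long sides. Origin: centre of its underside, on the bench; z up. Wire loop at its -x end. Its own four posts, empty at the start, on its centre line at x = -90, -30, +30, +90 mm: 6 mm thick, tips at z = 39 mm. A socket is fully down when its lower rim is on the deck (z = 18 mm), post in its bore.
- socket_tall: Loose steel socket (wrench insert), the slim, tall one: a plain upright cylinder 30 mm in diameter and 84 mm high (the top 6 mm slightly narrower), closed top with a square mark, open below: bore 22 mm in diameter and 28 mm deep, which goes over a 6 mm post. Origin: centre of its lower rim; z up along its axis. Grip the cylinder's sides from above.
- socket_small: Loose steel socket (wrench insert), the short, fairly slim one: a plain upright cylinder 36 mm in diameter and 46 mm high (the top 6 mm slightly narrower), closed top with a square mark, open below: bore 26 mm in diameter and 28 mm deep, which goes over a 6 mm post. Origin: centre of its lower rim; z up along its axis. Grip the cylinder's sides from above.
- socket_medium: Loose steel socket (wrench insert), the medium-wide, medium-high one: a plain upright cylinder 42 mm in diameter and 66 mm high (the top 6 mm slightly narrower), closed top with a square mark, open below: bore 30 mm in diameter and 28 mm deep, which goes over a 6 mm post. Origin: centre of its lower rim; z up along its axis. Grip the cylinder's sides from above.
- socket_large: Loose steel socket (wrench insert), the widest, low one: a plain upright cylinder 48 mm in diameter and 52 mm high (the top 6 mm slightly narrower), closed top with a square mark, open below: bore 34 mm in diameter and 28 mm deep, which goes over a 6 mm post. Origin: centre of its lower rim; z up along its axis. Grip the cylinder's sides from above.
- post_tall: Fixed steel post, 6 mm in diameter and 21 mm high, with its foot plate (54 x 64 x 3 mm, screwed on the wooden rack): the one on which the tall socket stands at the start. All four posts are alike; only the plates show beside the sockets. Origin: centre of the plate's underside, on the board; the socket stands 3 mm higher. It marks the place the tall socket came from.
- post_small: Fixed steel post, 6 mm in diameter and 21 mm high, with its foot plate (54 x 64 x 3 mm, screwed on the wooden rack): the one on which the small socket stands at the start. All four posts are alike; only the plates show beside the sockets. Origin: centre of the plate's underside, on the board; the socket stands 3 mm higher. It marks the place the small socket came from.
- post_medium: Fixed steel post, 6 mm in diameter and 21 mm high, with its foot plate (54 x 64 x 3 mm, screwed on the wooden rack): the one on which the medium socket stands at the start. All four posts are alike; only the plates show beside the sockets. Origin: centre of the plate's underside, on the board; the socket stands 3 mm higher. It marks the place the medium socket came from.
- post_large: Fixed steel post, 6 mm in diameter and 21 mm high, with its foot plate (54 x 64 x 3 mm, screwed on the wooden rack): the one on which the large socket stands at the start. All four posts are alike; only the plates show beside the sockets. Origin: centre of the plate's underside, on the board; the socket stands 3 mm higher. It marks the place the large socket came from.
There are look-alikes about, which are no part of the job. Leave any pink look-alike of the socket_medium alone.

How it is judged (in metres and radians):
At the end, for the whole second after the job is handed in: Each socket stands on the metal rack at the place mirroring its start (x there, now -x here), within 16 mm of the post along and across, origin 14 to 23 mm above the rack's underside, tilt under 0.1 rad, at rest (under 0.02 m/s) (((x of post_tall in the frame of wooden_rack between -0.11 and -0.07 m and x of socket_tall in the frame of steel_rack between 0.074 and 0.106 m) or (x of post_tall in the frame of wooden_rack between -0.05 and -0.01 m and x of socket_tall in the frame of steel_rack between 0.014 and 0.046 m) or (x of post_tall in the frame of wooden_rack between 0.01 and 0.05 m and x of socket_tall in the frame of steel_rack between -0.046 and -0.014 m) or (x of post_tall in the frame of wooden_rack between 0.07 and 0.11 m and x of socket_tall in the frame of steel_rack between -0.106 and -0.074 m)) and y of socket_tall in the frame of steel_rack between -0.016 and 0.016 m and z of socket_tall in the frame of steel_rack between 0.014 and 0.023 m and angle between each of socket_tall, socket_small, socket_medium, socket_large's own z axis and vertical below 0.1 rad and linear speed of each of socket_tall, socket_small, socket_medium, socket_large below 0.02 m/s and ((x of post_small in the frame of wooden_rack between -0.11 and -0.07 m and x of socket_small in the frame of steel_rack between 0.074 and 0.106 m) or (x of post_small in the frame of wooden_rack between -0.05 and -0.01 m and x of socket_small in the frame of steel_rack between 0.014 and 0.046 m) or (x of post_small in the frame of wooden_rack between 0.01 and 0.05 m and x of socket_small in the frame of steel_rack between -0.046 and -0.014 m) or (x of post_small in the frame of wooden_rack between 0.07 and 0.11 m and x of socket_small in the frame of steel_rack between -0.106 and -0.074 m)) and y of socket_small in the frame of steel_rack between -0.016 and 0.016 m and z of socket_small in the frame of steel_rack between 0.014 and 0.023 m and ((x of post_medium in the frame of wooden_rack between -0.11 and -0.07 m and x of socket_medium in the frame of steel_rack between 0.074 and 0.106 m) or (x of post_medium in the frame of wooden_rack between -0.05 and -0.01 m and x of socket_medium in the frame of steel_rack between 0.014 and 0.046 m) or (x of post_medium in the frame of wooden_rack between 0.01 and 0.05 m and x of socket_medium in the frame of steel_rack between -0.046 and -0.014 m) or (x of post_medium in the frame of wooden_rack between 0.07 and 0.11 m and x of socket_medium in the frame of steel_rack between -0.106 and -0.074 m)) and y of socket_medium in the frame of steel_rack between -0.016 and 0.016 m and z of socket_medium in the frame of steel_rack between 0.014 and 0.023 m and ((x of post_large in the frame of wooden_rack between -0.11 and -0.07 m and x of socket_large in the frame of steel_rack between 0.074 and 0.106 m) or (x of post_large in the frame of wooden_rack between -0.05 and -0.01 m and x of socket_large in the frame of steel_rack between 0.014 and 0.046 m) or (x of post_large in the frame of wooden_rack between 0.01 and 0.05 m and x of socket_large in the frame of steel_rack between -0.046 and -0.014 m) or (x of post_large in the frame of wooden_rack between 0.07 and 0.11 m and x of socket_large in the frame of steel_rack between -0.106 and -0.074 m)) and y of socket_large in the frame of steel_rack between -0.016 and 0.016 m and z of socket_large in the frame of steel_rack between 0.014 and 0.023 m); the robot touches nothing.
It also fails if it takes over 109 s, if anything falls off the work surface, if the arm or the gripper's body presses on something with over 40 N, if the wrist force passes 120 N, or if a joint passes its speed limit or range.

## Working session

There is one attempt and no reset: what is moved stays moved. The work goes in short steps, each a Python script; the robot and the scene stay as the last script left them, time stands still between calls to the robot, and variables do not carry over. Pictures are saved under pics/ and viewed, at most 14 in all, crops included, and the job is handed in when it is done.

```bash
ls; mkdir -p pics; python3 - <<'E'
from station import *
import cv2
for n in("side","top"):
    im=get_image(n); cv2.imwrite(f"pics/{n}0.png",im[:,:,::-1])
    c=get_calibration(n); print(n,c)
    for k in ["wooden_rack","steel_rack","socket_tall","socket_small","socket_medium","socket_large"]:
        print(k,[(round(d["score"],2),[round(float(v)) for v in d["extent"]]) for d in spot_in(k,n)])
o=get_obs();print(o)
try: print(grasp_offset)
except Exception as e: print(e)
E
```

```text
pics
side {'fx': 466.8525867135977, 'fy': 466.8525867135977, 'cx': 278.26462827344636, 'cy': 207.8528720979846, 'R': array([[-0.52905773, -0.84834599,  0.0201745 ],
       [-0.62917471,  0.3762002 , -0.6801563 ],
       [ 0.56941821, -0.37253523, -0.73278946]]), 't': array([   4.39849264,  449.19333327, 1011.17567892])}
wooden_rack [(0.74, [303, 232, 49, 38]), (0.34, [306, 218, 14, 22])]
steel_rack [(0.61, [152, 279, 56, 95])]
socket_tall [(0.66, [288, 215, 16, 13])]
socket_small [(0.51, [294, 209, 11, 15])]
socket_medium [(0.85, [305, 218, 14, 24]), (0.7, [405, 183, 17, 23])]
socket_large [(0.46, [286, 195, 13, 19])]
top {'fx': 379.4309854417963, 'fy': 379.4309854417963, 'cx': 279.91590189641147, 'cy': 205.06450882672058, 'R': array([[-0.02132617, -0.99953136, -0.02196013],
       [-0.98027656,  0.02522187, -0.19601462],
       [ 0.19647663,  0.01734676, -0.98035505]]), 't': array([-276.5259098 ,  525.86847701,  944.45797614])}
wooden_rack [(0.86, [298, 225, 34, 107])]
steel_rack [(0.86, [136, 228, 42, 112])]
socket_tall [(0.64, [297, 182, 13, 19])]
socket_small [(0.74, [301, 226, 14, 14])]
socket_medium [(0.8, [441, 253, 26, 19]), (0.51, [302, 249, 16, 18])]
socket_large [(0.73, [300, 201, 14, 17])]
{'t': 0.7, 'joint_pos': array([-8.06271057e+01,  1.24238794e+01,  9.24384967e+01,  1.41863344e-03,
        7.51332181e+01, -6.42753148e+00]), 'qvel': array([ 0.065432  , -0.02913079, -0.01972471, -0.07842078,  0.05778247,
        0.07147484]), 'effort': array([-6.76823183e-04, -3.96739876e+01, -3.04165292e+01, -2.09767250e-04,
        6.66455817e-04,  1.68564874e-06]), 'tcp_pos': array([ 170.22427492, -601.40519893,  231.36196925]), 'ee_rot': array([ 1.79995468e+02, -8.69342490e-04,  1.58000619e+01]), 'wrist_force': array([ 0.52491853,  0.29884392, -0.32067676]), 'moment': array([ 0.00812177, -0.0033383 , -0.03915384]), 'grip_force': 0.0, 'grip_width': 85.43431419088402}
18.700000000000003
```

```bash
python3 - <<'E'
import cv2
a=cv2.imread("pics/top0.png")[120:300,90:480]; cv2.imwrite("pics/top0c.png",cv2.resize(a,(800,369),interpolation=cv2.INTER_CUBIC))
a=cv2.imread("pics/side0.png")[140:350,100:440]; cv2.imwrite("pics/side0c.png",cv2.resize(a,(800,494),interpolation=cv2.INTER_CUBIC))
E
```

```text
(no output)
```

View pics/top0c.png

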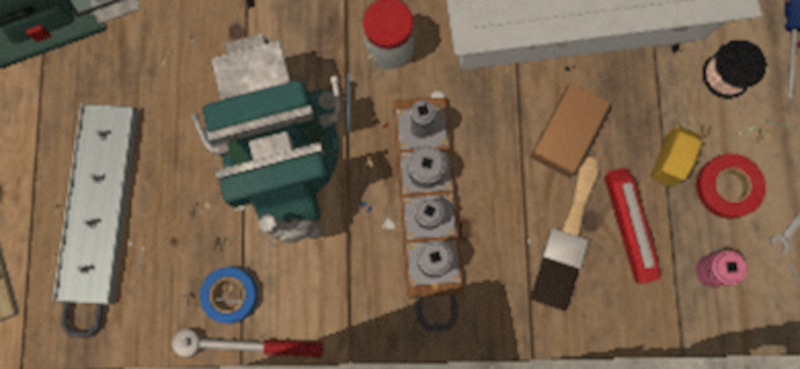

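View pics/side0c.png

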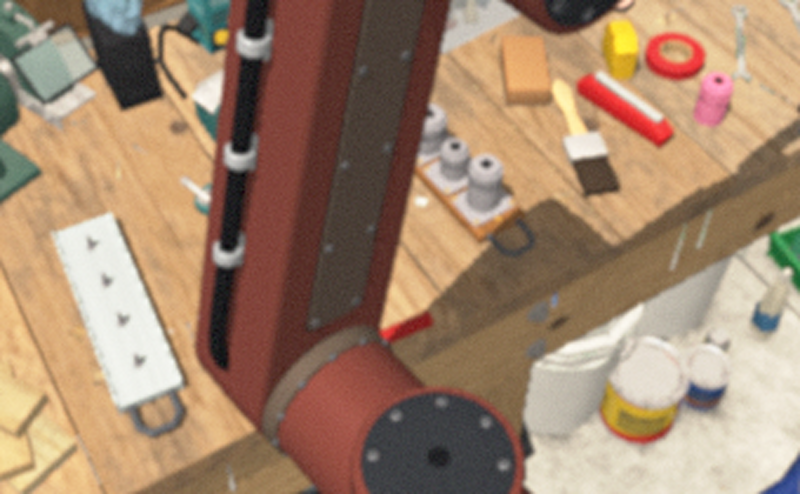

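View pics/top0.png

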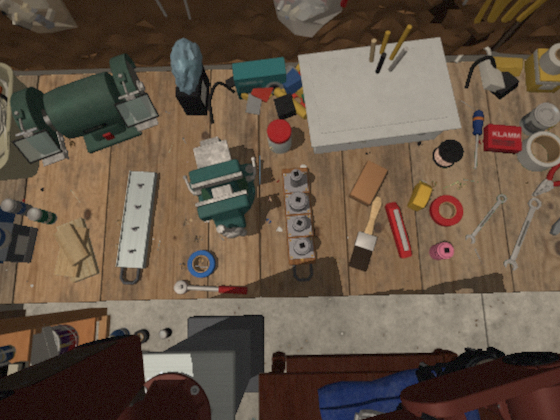

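The sockets, from the wooden rack's loop outward (crop 437,310 is the loop), are medium (435,257), small (430,211), large (427,162) and tall (422,110). The steel rack's loop is at its near end (82,318), with posts at about (86,268) to (103,133). The pink look-alike is well away at (722,267).

```bash
cat > h.py <<'E'
import numpy as np, cv2
from station import *
def unproj(cam,u,v,z):
    c=get_calibration(cam); d=c["R"].T@np.array([(u-c["cx"])/c["fx"],(v-c["cy"])/c["fy"],1.])
    o=-c["R"].T@c["t"]; return (o+d*(z-o[2])/d[2])[:2]
def proj(cam,X):
    c=get_calibration(cam); p=c["R"]@np.asarray(X,float)+c["t"]; return np.array([c["fx"]*p[0]/p[2]+c["cx"],c["fy"]*p[1]/p[2]+c["cy"]])
def mark(im,u,v,r=4):
    g=cv2.cvtColor(im,cv2.COLOR_RGB2GRAY).astype(float); u0,v0=round(u)-r,round(v)-r
    w=g[v0:v0+2*r+1,u0:u0+2*r+1]; w=np.clip(np.percentile(w,40)*.8-w,0,None)
    y,x=np.mgrid[:2*r+1,:2*r+1]; return (w*x).sum()/w.sum()+u0,(w*y).sum()/w.sum()+v0
E
python3 - <<'E'
from h import *
im=get_image("top")
for n,(u,v),z in [("tall",(422,110),105),("large",(427,162),73),("small",(430,211),67),("medium",(435,257),87)]:
    p=mark(im,90+u/2.0513,120+v/2.0513); print(n,np.round(p,1),unproj("top",*p,z).round(1))
for n in("wooden_rack","steel_rack"):
  r=regions_of(n,"top")[0]; m=r["region"].astype(np.uint8); q=cv2.boxPoints(cv2.minAreaRect(cv2.findNonZero(m))); print(n,q.round(1).tolist(),[unproj("top",*a,18).round(0).tolist() for a in q])
im2=get_image("side")
a=cv2.resize(im[160:290,100:160],None,fx=4.5,fy=4.5,interpolation=cv2.INTER_CUBIC)
b=cv2.resize(im2[220:330,110:190],(425,585),interpolation=cv2.INTER_CUBIC)
cv2.imwrite("pics/steel.png",np.hstack([a,b])[:,:,::-1])
E
```

```text
tall [295.8 173.3] [ 588.2 -331.5]
large [297.8 199. ] [ 529.1 -335.4]
small [299.  222.3] [ 469.6 -336.8]
medium [301.8 244.9] [ 410.2 -341.3]
wooden_rack [[281.20001220703125, 169.10000610351562], [308.3999938964844, 167.1999969482422], [316.3999938964844, 280.20001220703125], [289.29998779296875, 282.1000061035156]] [[626.0, -294.0], [630.0, -369.0], [324.0, -379.0], [321.0, -308.0]]
steel_rack [[111.5999984741211, 282.29998779296875], [128.89999389648438, 168.1999969482422], [159.10000610351562, 172.8000030517578], [141.8000030517578, 286.8999938964844]] [[330.0, 157.0], [641.0, 129.0], [625.0, 44.0], [317.0, 77.0]]
```

View pics/steel.png

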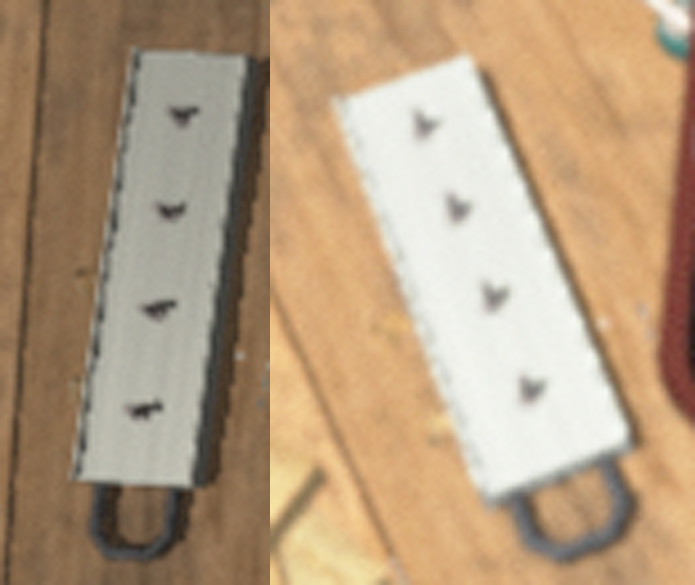

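```bash
python3 - <<'E'
from h import *
from scipy.optimize import least_squares
px=np.array([(133,52),(248,57),(195,487),(75,480)])/4.5+[100,160]
sx=(np.array([(345,98),(475,57),(632,445),(485,500)])-[270,0])/[425/80,585/110]+[110,220]
for z in(18,22): print(z,[unproj("top",*p,z).round(0).tolist() for p in px],[unproj("side",*p,z).round(0).tolist() for p in sx])
pb=np.array([(182,122),(171,216),(157,314),(145,413)])/4.5+[100,160]
B=np.array([unproj("top",*p,18) for p in pb]); print(B.round(1))
sb=(np.array([(427,134),(461,219),(493,306),(528,398)])-[270,0])/[425/80,585/110]+[110,220]
S=np.array([unproj("side",*p,18) for p in sb]); print(S.round(1))
M=(B+S)/2; c=M.mean(0); d=M[0]-M[3]; yaw=np.arctan2(d[1],d[0]); print(c,np.degrees(yaw),np.linalg.norm(d))
R=np.array([[np.cos(yaw),-np.sin(yaw)],[np.sin(yaw),np.cos(yaw)]])
out=[]
for cam,off,sc in(("top",(100,160),(4.5,4.5)),("side",(110,220),(425/80,585/110))):
    im=get_image(cam); x,y=off; w,h=(60,130) if cam=="top" else (80,110)
    a=cv2.resize(im[y:y+h,x:x+w],(round(w*sc[0]),585),interpolation=cv2.INTER_CUBIC)
    q=lambda p,z:tuple(int(v) for v in ((proj(cam,[*(c+R@np.array(p)),z])-off+.5)*sc))
    for X in(-90,-30,30,90): cv2.line(a,q((X,0),18),q((X,0),39),(255,0,0),1)
    for z,col in((18,(0,160,0)),(22,(0,0,255))):
        cv2.polylines(a,[np.array([q(p,z) for p in((-132,-36),(132,-36),(132,36),(-132,36))])],True,col,1)
    out.append(a)
cv2.imwrite("pics/steel2.png",np.hstack(out)[:,:,::-1])
E
```

```text
18 [[631.0, 127.0], [626.0, 55.0], [365.0, 75.0], [371.0, 146.0]] [[631.0, 123.0], [623.0, 54.0], [359.0, 78.0], [367.0, 148.0]]
22 [[630.0, 125.0], [625.0, 54.0], [365.0, 74.0], [370.0, 145.0]] [[628.0, 123.0], [619.0, 54.0], [356.0, 79.0], [364.0, 149.0]]
[[585.6  94.2]
 [527.2  97.9]
 [467.7 103.2]
 [408.9 107.2]]
[[586.   94.3]
 [525.   99.1]
 [466.7 105. ]
 [408.3 110.4]]
[496.93962644 101.41897119] -4.698908626399683 177.82516756689793
```

View pics/steel2.png

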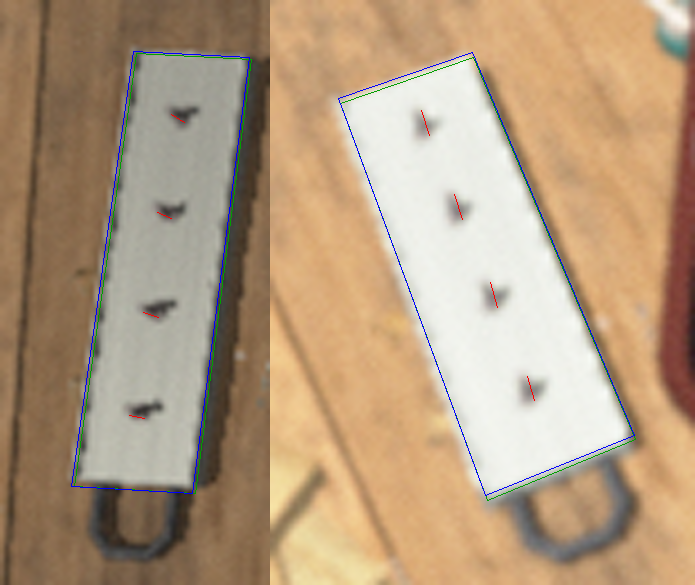

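The overlaid model matches the steel rack in both views to about 2 mm: centre ≈ (498,101), yaw −4.7°. The wooden-rack marks have 60 mm spacing, as they should. I'll move the tall socket first.

```bash
cat >> h.py <<'E'
WC,WY=np.array([499.3,-336.2]),3.15
SC,SY=np.array([498.2,101.0]),-4.7
X0={"tall":90,"large":30,"small":-30,"medium":-90}
D={"tall":30,"large":48,"small":36,"medium":42}
OFF={"tall":35,"large":12,"small":12,"medium":26}
def at(c,yaw,x): a=np.radians(yaw); return c+x*np.array([np.cos(a),np.sin(a)])
ZT=275
def pick(n,xy=None):
    p=at(WC,WY,X0[n]) if xy is None else xy; o=[180,0,WY]; z=21+OFF[n]
    goto([*p,ZT],o); grip(min(85,D[n]+34))
    move_l([*p,z+40],speed=250); move_l([*p,z],speed=80)
    grip(0,60); s=get_obs(); print(n,"width",s["grip_width"],"f",s["grip_force"],"t",s["t"])
    move_l([*p,z+30],speed=80); move_l([*p,ZT],speed=250)
    s=get_obs(); print("lift",s["grip_width"].__round__(1),s["wrist_force"].round(1))
def place(n):
    p=at(SC,SY,-X0[n]); o=[180,0,SY]; z=18+OFF[n]
    move_l([*p,ZT],o,speed=250)
    move_l([*p,z+35],speed=250); move_l([*p,z+1],speed=60)
    s=get_obs(); print("down",s["tcp_pos"].round(1),s["wrist_force"].round(1),s["moment"].round(2))
    grip(D[n]+16); move_l([*p,z+40],speed=80); move_l([*p,ZT],speed=250); print("t",get_obs()["t"])
E
python3 - <<'E'
from h import *
for n in X0:
    for c,y,x in((WC,WY,X0[n]),(SC,SY,-X0[n])):
        for z in(30,ZT): print(n,solve_ik([*at(c,y,x),z],[180,0,y]) is not None,end=' ')
print()
pick("tall")
cv2.imwrite("pics/lift.png",get_image("side")[:,:,::-1])
E
```

```text
tall True tall True tall True tall True large True large True large True large True small True small True small True small True medium True medium True medium True medium True 
tall width 28.702067577929032 f 59.13550615310669 t 5.0917
lift 28.9 [-0.5 -0.3 -3. ]
```

```bash
python3 - <<'E'
from h import *
place("tall")
goto([*at(WC,WY,0),ZT],[180,0,WY])
a=get_image("top")[160:290,90:170]; b=get_image("side")[220:330,110:190]
cv2.imwrite("pics/p1.png",np.hstack([cv2.resize(a,(360,585)),cv2.resize(b,(425,585))])[:,:,::-1])
E
```

```text
down [407.7 108.3  53.8] [-3.6  0.   3.8] [-0.16  0.6   0.01]
t 12.0667
```

View pics/p1.png

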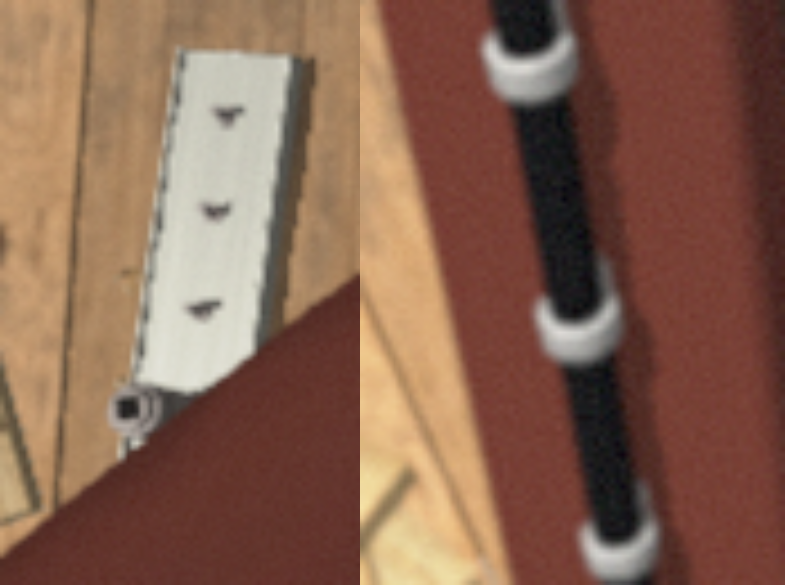

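```bash
python3 - <<'E'
from h import *
im=get_image("top"); p=mark(im,118.4,250.7); print(p,"expected fully down:",proj("top",[*at(SC,SY,-90),102]),"if on post tip",proj("top",[*at(SC,SY,-90),123]),unproj("top",*p,102),at(SC,SY,-90))
print(spot_in("socket_tall","top"))
E
```

```text
(np.float64(118.12884097035041), np.float64(250.17843665768194)) expected fully down: [117.84077969 249.35568256] if on post tip [113.96480408 248.63824247] [406.48138381 107.53819032] [408.50263519 108.37446578]
[{'extent': [122.6, 253.1, 16.8, 9.1], 'score': 0.49}]
```

The mark sits where a fully seated tall socket should project (118.1,250.2 against 117.8,249.4). Next is the large one.

```bash
python3 - <<'E'
from h import *
pick("large"); place("large")
E
```

```text
large width 46.27754336847609 f 61.62750694784336 t 16.6583
lift 46.5 [-0.1  0.8 -2.8]
down [467.4 103.4  31. ] [-3.9 -0.2  5.2] [-0.12  0.6  -0.03]
t 23.7333
```

```bash
python3 - <<'E'
from h import *
for n in("small","medium"): pick(n); place(n)
goto([430,-330,300],[180,0,15]); wait(.5)
im=get_image("top"); H={"tall":84,"large":52,"small":46,"medium":66}
for n in X0:
    e=at(SC,SY,-X0[n]); q=proj("top",[*e,18+H[n]]); m=mark(im,*q); print(n,q.round(1),np.round(m,1),(unproj("top",*m,18+H[n])-e).round(1))
b=get_image("side")[200:330,100:200]
cv2.imwrite("pics/p2.png",np.hstack([cv2.resize(im[160:290,90:170],(360,585)),cv2.resize(b,(430,585))])[:,:,::-1])
print(get_obs()["t"])
E
```

```text
small width 33.654284303307186 f 59.658136423677206 t 27.6167
lift 34.3 [ 0.1  0.3 -1.7]
down [527.1  98.5  30.9] [-3.   0.5  5.5] [-0.07  0.56  0.02]
t 34.6833
medium width 40.600268874308085 f 60.62442898750305 t 38.675
lift 40.8 [-0.9 -0.1 -3. ]
down [587.   93.6  44.9] [-3.4 -0.4  4.9] [-0.09  0.69  0.03]
t 45.7
tall [117.8 249.4] [118.2 250.2] [-2.  -0.9]
large [126.7 226.9] [127.1 227.3] [-1. -1.]
small [130.9 204.3] [131.3 204.8] [-1.2 -1. ]
medium [130.9 180.1] [131.4 180.3] [-0.6 -1.2]
47.9583
```

View pics/p2.png

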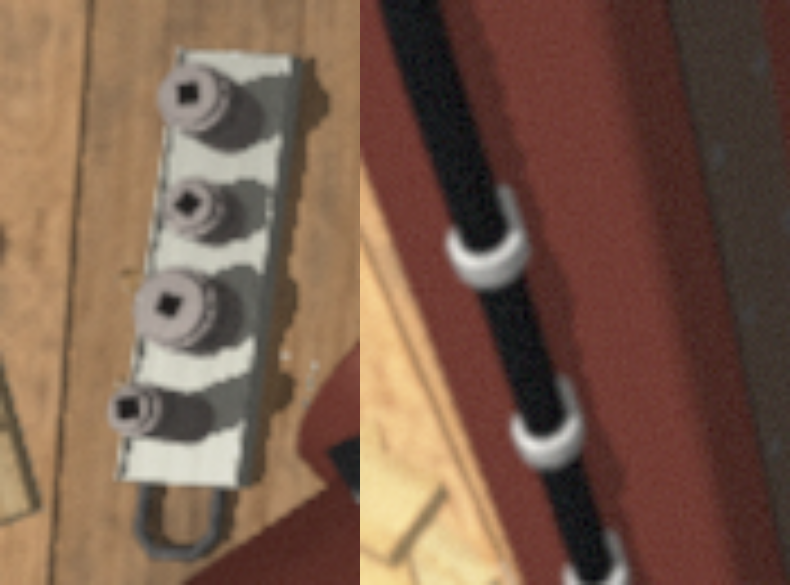

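From the steel rack's loop the order is tall (128,410), large (168,305), small (185,203), medium (188,92). All four marks are within about 2 mm of where a fully seated, upright socket should show.

```bash
python3 -c "
from station import *
print(sign_off())"
```

```text
the job is handed in; nothing more can be done
None
```

All four sockets are on the metal rack in reverse order (tall, large, small, medium from the loop), and the top camera showed each one fully down within about 2 mm of its post; the job was handed in at about 48 s, with no verdict returned.

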